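# Deal out the shuffleboard pucks

## Robot

A 6-joint arm with a two-finger parallel gripper is mounted at the origin on the work surface. World frame = base frame: x ahead of the robot, y to its left, z up, the work surface at z = 0. Lengths are in m, angles in rad, forces in N, time in s.
With the tool pointing down it reaches from about 0.25 to 0.8 m from the base axis. Payload 8.5 kg.
Tool frame: the origin (TCP) lies on the centre line of the jaws, within the pads' length; the fingertips stand 11 mm ahead of it and the grasp point (between the pads) lies 8 mm behind it; z points along the fingers, y is the line along which they close (so a half turn about z gives the same grasp; the last joint's range is limited). The gripper opens to 85 mm and grips with 20 to 120 N. Pads are 22 mm wide; open, the fingers measure 114 mm over their backs; the gripper's body (76 mm by 85 mm) begins 54 mm behind the grasp point. The pads swing forward as they close: fully open they stand 13 mm farther back than shut.
Start: joints at [1.149, 0.238, -0.013, 1.319, 0, 1.571], TCP at [0.215, 0.479, 0.242] pointing down, gripper open.
Joint ranges: [-2.66, 2.66], [-1.03, 1.9], [-1.14, 1.46], [-1.82, 2.27], [-1.45, 1.34], [-3.14, 3.14]. Speed limits (rad/s): [2.22, 2.22, 2.79, 3.14, 3.14, 3.14].

## Interface

Orientations are given as a rotation vector (axis times angle).
In Python, from station import env gives the robot as it stands.
- The arm moves only by the tool apply_moves, never from a script. Its argument "commands" is a list of rows, each a list of 3 entries, a list of its own where there are three numbers: the shift along the tool's x, y, z in mm, then the turn, a rotation vector about the tool's x, y, z in rad, then the finger opening in mm, from 0 to 85.4. A call has exactly 5 rows; each row is the pose to reach, as a shift and turn from the pose commanded when the call began, along the tool's axes at that moment; what a row does not reach only later rows make up. A row lasts 1/12 s, in which the tool goes at most 41.7 mm and 7.16 degrees, less where a joint would pass 70% of its speed; a pose out of reach is approached as far as the arm can. A call with a gripper value outside its range is refused whole. The fingers move at their own pace and stop on an object; "newtons" is the grip in N (left out, the last holds). Time passes only in rows, so rows that repeat a pose let the fingers close, or fill a call up. It gives the time, the measured TCP pose, the force, the opening and the grip force at its end, in the units of the state.
- env.observe(): the state, without advancing time (a new reading comes with each control period).
- env.snapshot(name): name is "scene" or "side" or "wrist"; returns the picture (384x512x3 uint8, red, green, blue); there is no depth.
- env.calibration(name): a dict with "vfov" (degrees; the focal length in pixels is half the picture's height over the tangent of half this angle, whatever the lens; pixels are square), "cx", "cy" (the principal point, pixels), "R" (3x3) and "t" (3): a world point X has camera coordinates R X + t. Camera axes: x right, y down, z forward; pixel columns grow to the right and rows downward; lengths in m; the calibration is good to about 2 mm. A picture is of the moment at which its call begins: read the wrist's pose just before it. calibration takes no time and is no camera call; for the wrist camera it gives the pose at the moment of the call.
- env.sign_off(): hands the job in; it is judged then, once.
The state is a dict: "clock": time; "qpos": joint angles; "dq": joint speeds; "joint_torque": joint torques, N m; "eef_pos": TCP position; "ee_rot": TCP orientation; "contact_force": force on the tool from outside, world axes, zero at the start; "moment": the same for the moment, N m; "finger_gap": finger opening in m; "finger_force": force on a finger pad.
Only numpy, scipy, OpenCV 4.12 (cv2) and the standard library are available. Lean on these libraries where they do the work, as an engineer would, in place of code of your own. Each camera call takes 0.05 s, during which the arm holds its last target. There are 200 camera calls.

## Task

Deal the four pucks to the two players' trays, one puck per tray in turn, red player first: the plain red puck into the middle of the red tray, the plain blue one into the middle of the blue tray, then the ringed red puck squarely on top of the plain red, and last the ringed blue on top of the plain blue. Set each one down cap upward rather than dropping it, let go of it before you take the next, and leave the die, wax tin, glass and brush alone.

Things in the scene. Friction and masses are not known exactly. Their poses are not given: they have to be found in the camera images.
- red_plain: Shuffleboard puck: steel disc 56 mm across and 25 mm high, about 0.32 kg, with a red cap on top, plain, without any ring. Starts flat on the table. Loose. Origin: centre of its underside; z is up through the cap.
- blue_plain: Shuffleboard puck: steel disc 56 mm across and 25 mm high, about 0.32 kg, with a blue cap on top, plain, without any ring. Starts flat on the table. Loose. Origin: centre of its underside; z is up through the cap.
- red_ringed: Shuffleboard puck: steel disc 56 mm across and 25 mm high, about 0.32 kg, with a red cap on top, marked with a broad white ring around a small red centre. Starts flat on the table. Loose. Origin: centre of its underside; z is up through the cap.
- blue_ringed: Shuffleboard puck: steel disc 56 mm across and 25 mm high, about 0.32 kg, with a blue cap on top, marked with a broad white ring around a small blue centre. Starts flat on the table. Loose. Origin: centre of its underside; z is up through the cap.
- red_tray: The red player's tray: fixed, round, light wood, 120 mm across outside and 10 mm high, with a red floor 106 mm across. The floor lies 5 mm above the table, the rim is 5 mm thick. Origin: centre of its underside, on the table; z is up.
- blue_tray: The blue player's tray: fixed, round, light wood, 120 mm across outside and 10 mm high, with a blue floor 106 mm across. The floor lies 5 mm above the table, the rim is 5 mm thick. Origin: centre of its underside, on the table; z is up.
- die: Bystander: loose white die with black pips, a cube of 24 mm. Origin: centre of its underside.
- wax_tin: Bystander: loose round tin of wax, green with a brass lid, 50 mm across, 30 mm high. Origin: centre of its underside.
- glass: Bystander: loose empty drinking glass standing upright, 76 mm across the rim, 130 mm high. Origin: centre of its underside.
- brush: Bystander: loose table brush lying along its own x axis, handle towards -x; 200 mm long, 42 mm wide at its head, 20 mm high. Origin: at mid-length, on the table.
Things that resemble listed ones, but are neither listed nor needed, are in the scene too. Leave any purple look-alike of the red_plain alone.

How it is judged:
On the way, in this order (a step that is already met when the one before it is completed fails the run):
1. The plain red puck stands in the red tray, released (horizontal distance between red_plain and red_tray below 0.018 m and z of red_plain in the frame of red_tray between 0.002 and 0.008 m and angle between red_plain's own z axis and vertical below 0.1 rad and linear speed of red_plain below 0.02 m/s and contact force between the fingers and red_plain below 0.1 N), for 0.2 s.
2. The plain blue puck stands in the blue tray, released (horizontal distance between blue_plain and blue_tray below 0.018 m and z of blue_plain in the frame of blue_tray between 0.002 and 0.008 m and angle between blue_plain's own z axis and vertical below 0.1 rad and linear speed of blue_plain below 0.02 m/s and contact force between the fingers and blue_plain below 0.1 N), for 0.2 s.
3. The ringed red puck stands on the plain red puck, released (horizontal distance between red_ringed and red_plain below 0.012 m and z of red_ringed in the frame of red_plain between 0.022 and 0.028 m and angle between red_ringed's own z axis and vertical below 0.1 rad and linear speed of red_ringed below 0.02 m/s and contact force between the fingers and red_ringed below 0.1 N), for 0.2 s.
4. The ringed blue puck stands on the plain blue puck, released (horizontal distance between blue_ringed and blue_plain below 0.012 m and z of blue_ringed in the frame of blue_plain between 0.022 and 0.028 m and angle between blue_ringed's own z axis and vertical below 0.1 rad and linear speed of blue_ringed below 0.02 m/s and contact force between the fingers and blue_ringed below 0.1 N), for 0.2 s.
At the end, for the whole second after the job is handed in: Each plain puck lies in the tray of its colour, within 18 mm of the tray's centre; each ringed puck stands on the plain puck of its own colour, centred within 12 mm; all four are cap up and level (within 0.1 rad), seated within 3 mm in height, at rest and released (all of step 1 and all of step 2 and all of step 3 and all of step 4); the robot touches nothing.
It fails at once if The die, the wax tin, the glass or the brush is disturbed (moved more than 20 mm) (distance of any of die, wax_tin, glass, brush from where it was at the start of the episode above 0.02 m).
It fails at once if A puck is dropped or thrown: it moves faster than 0.5 m/s while the fingers do not hold it (a fall of more than about 12 mm) ((linear speed of red_plain above 0.5 m/s and contact force between the fingers and red_plain below 0.2 N) or (linear speed of blue_plain above 0.5 m/s and contact force between the fingers and blue_plain below 0.2 N) or (linear speed of red_ringed above 0.5 m/s and contact force between the fingers and red_ringed below 0.2 N) or (linear speed of blue_ringed above 0.5 m/s and contact force between the fingers and blue_ringed below 0.2 N)).
It also fails if it takes over 96 s, if anything falls off the work surface, if the arm or the gripper's body presses on something with over 40 N, if the wrist force passes 120 N, or if a joint passes its speed limit or range.

## Working session

There is one attempt and no reset: what is moved stays moved. The work goes in short steps, Python scripts to look and compute and a tool call to move; the robot and the scene stay as the last step left them, time stands still between calls to the robot, and variables do not carry over. Pictures are saved under pics/ and viewed, at most 14 in all, crops included, and the job is handed in when it is done.

Besides the shell and the picture viewer there is one more tool, called after "Call:" as a command line: name --argument value ..., lists and objects as JSON in quotes. apply_moves: Moves the arm, as the interface text tells. Its arguments: {"type":"object","properties":{"commands":{"type":"array"},"newtons":{"type":"number"}},"required":["commands"]}

```bash
mkdir -p pics; ls; python3 - <<'E'
from station import env
import cv2
s=env.observe();print({k:s[k] for k in('clock','eef_pos','ee_rot','finger_gap')})
for n in('scene','side','wrist'):
    c=env.calibration(n);print(n,c)
    cv2.imwrite(f'pics/{n}0.png',env.snapshot(n)[:,:,::-1])
E
```

```text
pics
{'clock': 0.0, 'eef_pos': array([0.2147738 , 0.47861943, 0.24168648]), 'ee_rot': array([-6.57574605e-01, -3.07172474e+00,  2.18982401e-03]), 'finger_gap': 0.08534000227442652}
scene {'vfov': 51.97450840248027, 'cx': 262.9457770107869, 'cy': 193.1288341990888, 'R': array([[ 0.6538942 ,  0.75650678, -0.01094858],
       [ 0.60591527, -0.53228536, -0.59121822],
       [-0.45308836,  0.37996025, -0.80643731]]), 't': array([-0.33375888, -0.31279575,  1.24397434])}
side {'vfov': 50.86046454437605, 'cx': 257.99566503013375, 'cy': 197.1642469057296, 'R': array([[ 0.87410823, -0.48532616,  0.01983255],
       [-0.29544328, -0.56363708, -0.77137962],
       [ 0.38554906,  0.66840988, -0.63606616]]), 't': array([-0.47511928,  0.18059638,  0.96902304])}
wrist {'vfov': 66.19082333910721, 'cx': 256.2477011701861, 'cy': 194.42199236275053, 'R': array([[ 4.09073693e-01,  9.12500959e-01, -8.44098828e-04],
       [ 8.80265889e-01, -3.94378691e-01,  2.63813214e-01],
       [ 2.40396917e-01, -1.08662077e-01, -9.64573416e-01]]), 't': array([-0.52431955, -0.03371122,  0.37716412])}
```

View pics/scene0.png

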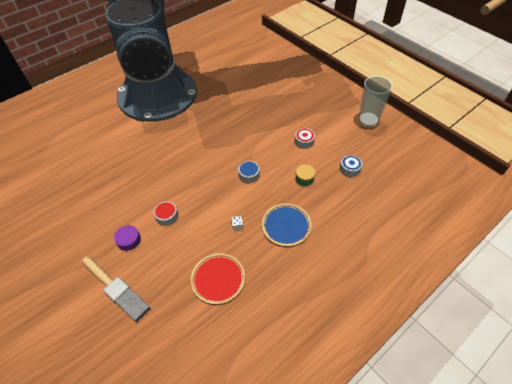

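View pics/side0.png

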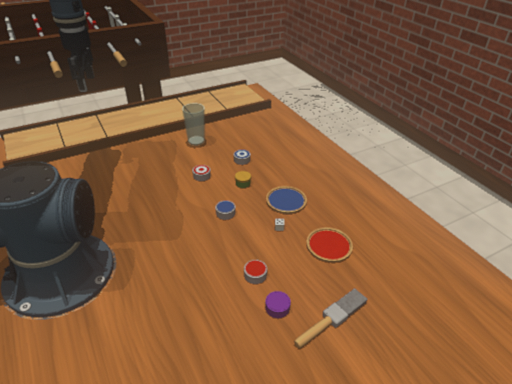

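Scene picture: red plain (166,213), blue plain (249,171), red ringed (305,136), blue ringed (351,164), red tray (218,279), blue tray (287,225), tin (305,175), die (237,223), glass (372,100), purple decoy (127,238), brush (115,288). The side view agrees: red plain (256,270), blue plain (226,208), red ringed (201,171), blue ringed (242,156), red tray (330,244), blue tray (286,199).

```bash
cat > h.py <<'E'
import numpy as np, cv2
from station import env
from scipy.spatial.transform import Rotation as Ro
def ray(c,p,z):
    f=192/np.tan(np.radians(c['vfov']/2)); d=np.array([(p[0]-c['cx'])/f,(p[1]-c['cy'])/f,1.])
    R=np.array(c['R']);o=-R.T@c['t'];d=R.T@d
    return o+d*(z-o[2])/d[2]
def mask(im,col):
    h,s,v=cv2.split(cv2.cvtColor(im,cv2.COLOR_RGB2HSV))
    if col=='red': m=((h<4)|(h>174))&(s>190)&(v>80)
    elif col=='blue': m=(h>100)&(h<122)&(s>140)&(v>50)
    return m.astype(np.uint8)
def caps(im,c,col,z,lo=40):
    m=cv2.morphologyEx(mask(im,col),cv2.MORPH_CLOSE,np.ones((3,3)))
    out=[]
    for q in cv2.findContours(m,cv2.RETR_EXTERNAL,cv2.CHAIN_APPROX_NONE)[0]:
        if cv2.contourArea(q)<lo: continue
        W=np.array([ray(c,p,z)[:2] for p in q[:,0]]).astype(np.float32)
        e=cv2.fitEllipse(cv2.convexHull((W*1000).astype(np.float32))) if len(q)>5 else None
        out.append((q[:,0].mean(0).round(),np.round(e[0],1),np.round(e[1],0)))
    return out
def togo(X,yaw=None):
    """shift (mm, tool axes) and z-turn from measured pose to world X"""
    s=env.observe();T=Ro.from_rotvec(s['ee_rot']);print('tcp',s['eef_pos'].round(4),'R',T.as_matrix().round(3).tolist(),'t',s['clock'])
    return (T.inv().apply(np.array(X)-s['eef_pos'])*1000).round(1)
E
python3 - <<'E'
from h import *
for n in('scene','side'):
    im=cv2.imread(f'pics/{n}0.png')[:,:,::-1].copy();c=env.calibration(n)
    for col in('red','blue'):
        for z in(.025,.005):
            print(n,col,z)
            for r in caps(im,c,col,z): print('  ',*r)
for nm,a,b,z in(('die',(237,219),(280,222),.024),('tin',(305,172),(243,178),.03),('glass base',(369,121),(196,142),.0),('purple',(127,235),(278,299),.025)):
    print(nm,ray(env.calibration('scene'),a,z),ray(env.calibration('side'),b,z))
E
```

```text
scene red 0.025
   [218. 279.] [ 634.5 -235.4] [96. 98.]
   [165. 210.] [ 408.8 -226.2] [42. 43.]
scene red 0.005
   [218. 279.] [ 626.  -231.6] [ 99. 100.]
   [165. 210.] [ 394.6 -222.2] [43. 44.]
scene blue 0.025
   [286. 225.] [632.3 -33.1] [96. 96.]
   [248. 168.] [442.2   9.4] [43. 44.]
scene blue 0.005
   [286. 225.] [623.6 -24.2] [98. 99.]
   [248. 168.] [428.6  19.9] [44. 45.]
side red 0.025
   [255. 268.] [ 409.6 -226.1] [43. 44.]
   [329. 244.] [ 612.5 -245.4] [91. 95.]
side red 0.005
   [255. 268.] [ 417.9 -211.2] [44. 44.]
   [329. 244.] [ 626.7 -231.1] [93. 98.]
side blue 0.025
side blue 0.005
die [ 0.54418805 -0.11035497  0.024     ] [ 0.54574268 -0.1169989   0.024     ]
tin [0.55095742 0.10811153 0.03      ] [0.54467761 0.09697802 0.03      ]
glass base [5.20620583e-01 4.04708078e-01 1.11022302e-16] [0.51321437 0.39884206 0.        ]
purple [ 0.41091566 -0.32985588  0.025     ] [ 0.41116147 -0.3284759   0.025     ]
```

```bash
python3 - <<'E'
from h import *
for nm,a,b,z in(('redring',(305,134),(201.5,169.5),.025),('bluering',(351,162),(242,154.5),.025),('blueplain',(249,168.5),(226,206),.025),('bluetray',(287,225),(286.5,200),.005)):
    print(nm,ray(env.calibration('scene'),a,z).round(3),ray(env.calibration('side'),b,z).round(3))
R=Ro.from_rotvec(env.observe()['ee_rot']);print(R.as_matrix().round(3))
T=Ro.from_matrix([[0,1,0],[1,0,0],[0,0,-1]]);print((R.inv()*T).as_rotvec())
print(togo([.409,-.226,.15]))
for d in('red','blue'):
  c=env.calibration('wrist')
  for q in caps(cv2.imread('pics/wrist0.png')[:,:,::-1].copy(),c,d,.025):print(*q)
E
```

```text
redring [0.45  0.207 0.025] [0.453 0.202 0.025]
bluering [0.604 0.226 0.025] [0.604 0.219 0.025]
blueplain [0.444 0.01  0.025] [0.445 0.009 0.025]
bluetray [ 0.627 -0.024  0.005] [ 0.624 -0.028  0.005]
[[-0.912  0.409 -0.001]
 [ 0.409  0.912 -0.001]
 [ 0.    -0.001 -1.   ]]
[-1.04309056e-03  6.27733056e-04  1.14897492e+00]
tcp [0.2148 0.4787 0.2418] R [[-0.912, 0.409, -0.001], [0.409, 0.912, -0.001], [0.0, -0.001, -1.0]] t 0.15
[-465.7 -563.3   92.4]
```

View pics/wrist0.png

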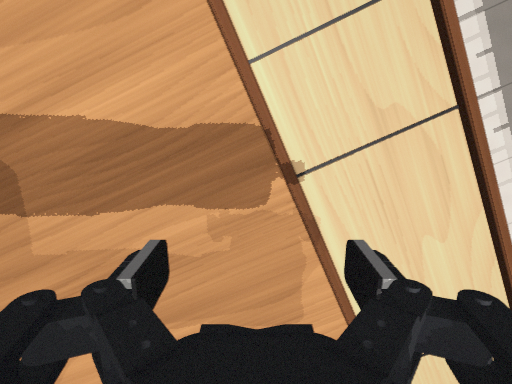

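The wrist view shows only the open fingers at the bottom, bare table and the pale board on the right, with no puck in sight. First I'll turn the tool so that its x is world +Y and its y is world +X, then travel to the red puck.

Call:
apply_moves --commands '[[[0, 0, 0], [0, 0, 0.12], 85], [[0, 0, 0], [0, 0, 0.24], 85], [[0, 0, 0], [0, 0, 0.36], 85], [[0, 0, 0], [0, 0, 0.48], 85], [[0, 0, 0], [0, 0, 0.6], 85]]' --newtons 40

```text
clock: 0.57
eef_pos: [0.2148, 0.4788, 0.242]
ee_rot: [1.544, 2.736, -0.001]
contact_force: [1.0, 0.6, -1.0]
finger_gap: 0.0849
finger_force: 0.0
```

Call:
apply_moves --commands '[[[0, 0, 0], [0, 0, 0.12], 85], [[0, 0, 0], [0, 0, 0.24], 85], [[0, 0, 0], [0, 0, 0.36], 85], [[0, 0, 0], [0, 0, 0.48], 85], [[0, 0, 0], [0, 0, 0.549], 85]]'

```text
clock: 0.98
eef_pos: [0.2149, 0.4788, 0.242]
ee_rot: [2.229, 2.214, -0.001]
contact_force: [-0.4, -0.0, -0.5]
finger_gap: 0.0848
finger_force: 0.0
```

Call:
apply_moves --commands '[[[-36, 10, 4], [0, 0, 0], 85], [[-72, 20, 8], [0, 0, 0], 85], [[-108, 30, 12], [0, 0, 0], 85], [[-144, 40, 16], [0, 0, 0], 85], [[-180, 50, 20], [0, 0, 0], 85]]'

```text
clock: 1.4
eef_pos: [0.2647, 0.2973, 0.2218]
ee_rot: [2.221, 2.222, -0.001]
contact_force: [1.3, 0.4, 0.3]
finger_gap: 0.085
finger_force: 0.0
```

Call:
apply_moves --commands '[[[-36, 10, 4], [0, 0, 0], 85], [[-72, 20, 8], [0, 0, 0], 85], [[-108, 30, 12], [0, 0, 0], 85], [[-144, 40, 16], [0, 0, 0], 85], [[-180, 50, 20], [0, 0, 0], 85]]'

```text
clock: 1.82
eef_pos: [0.3148, 0.1173, 0.2022]
ee_rot: [2.221, 2.222, 0.001]
contact_force: [0.9, -0.2, -0.2]
finger_gap: 0.085
finger_force: 0.0
```

Call:
apply_moves --commands '[[[-36, 10, 4], [0, 0, 0], 85], [[-72, 20, 8], [0, 0, 0], 85], [[-108, 30, 12], [0, 0, 0], 85], [[-144, 40, 16], [0, 0, 0], 85], [[-180, 50, 20], [0, 0, 0], 85]]'

```text
clock: 2.23
eef_pos: [0.3649, -0.0631, 0.1823]
ee_rot: [2.221, 2.221, 0.0]
contact_force: [1.2, 1.0, -0.2]
finger_gap: 0.0851
finger_force: 0.0
```

Call:
apply_moves --commands '[[[-40, 11, 8], [0, 0, 0], 85], [[-80, 22, 16], [0, 0, 0], 85], [[-120, 33, 24], [0, 0, 0], 85], [[-163, 44, 32], [0, 0, 0], 85], [[-163, 44, 32], [0, 0, 0], 85]]'

```text
clock: 2.65
eef_pos: [0.4101, -0.2293, 0.1489]
ee_rot: [2.225, 2.216, -0.002]
contact_force: [-1.1, -0.2, -0.1]
finger_gap: 0.0852
finger_force: 0.0
```

```bash
python3 - <<'E'
from h import *
c=env.calibration('wrist');im=env.snapshot('wrist');cv2.imwrite('pics/w1.png',im[:,:,::-1])
for d in('red','blue'):
  for z in(.025,.005):
    for q in caps(im,c,d,z):print(d,z,*q)
print(togo([.409,-.226,.05]))
E
```

```text
red 0.025 [256. 187.] [ 409.2 -226.1] [46. 47.]
red 0.005 [256. 187.] [ 409.2 -231.1] [49. 51.]
tcp [ 0.4093 -0.2275  0.1491] R [[0.004, 1.0, -0.001], [1.0, -0.004, -0.0], [-0.0, -0.001, -1.0]] t 2.7
[ 1.6 -0.2 99.1]
```

View pics/w1.png

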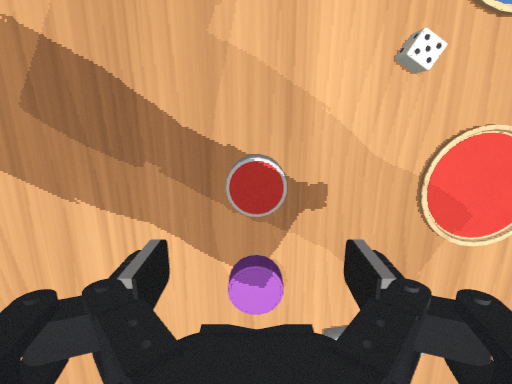

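The wrist view puts the red plain puck at (256,187), with the purple one below it at (256,285). The measurement (409,-226) matches both fixed cameras. Descending to grip.

Call:
apply_moves --commands '[[[0, 0, 35], [0, 0, 0], 85], [[0, 0, 70], [0, 0, 0], 85], [[0, 0, 105], [0, 0, 0], 85], [[0, 0, 125], [0, 0, 0], 85], [[0, 0, 132], [0, 0, 0], 85]]'

```text
clock: 3.12
eef_pos: [0.4067, -0.222, 0.0157]
ee_rot: [-2.217, -2.219, 0.002]
contact_force: [-0.6, 0.3, -0.3]
finger_gap: 0.0849
finger_force: 0.0
```

Call:
apply_moves --commands '[[[0, 0, 0], [0, 0, 0], 85], [[0, 0, 0], [0, 0, 0], 50], [[0, 0, 0], [0, 0, 0], 50], [[0, 0, 0], [0, 0, 0], 50], [[0, 0, 0], [0, 0, 0], 50]]'

```text
clock: 3.53
eef_pos: [0.4099, -0.2244, 0.0203]
ee_rot: [2.219, 2.219, 0.001]
contact_force: [-1.8, 1.6, 10.5]
finger_gap: 0.0541
finger_force: 40.1
```

Call:
apply_moves --commands '[[[0, 0, 0], [0, 0, 0], 50], [[0, 0, -5], [0, 0, 0], 50], [[0, 0, -15], [0, 0, 0], 50], [[0, 0, -35], [0, 0, 0], 50], [[0, 0, -40], [0, 0, 0], 50]]'

```text
clock: 3.95
eef_pos: [0.4101, -0.2247, 0.0611]
ee_rot: [2.219, 2.219, 0.001]
contact_force: [0.3, 0.1, -2.5]
finger_gap: 0.0541
finger_force: 43.1
```

```bash
python3 - <<'E'
from h import *
cv2.imwrite('pics/w2.png',env.snapshot('wrist')[:,:,::-1])
print(togo([.626,-.231,.063]))
E
```

```text
tcp [ 0.4104 -0.2249  0.061 ] R [[-0.0, 1.0, 0.004], [1.0, 0.0, -0.002], [-0.002, 0.004, -1.0]] t 4.0
[ -6.1 215.6  -1.1]
```

View pics/w2.png

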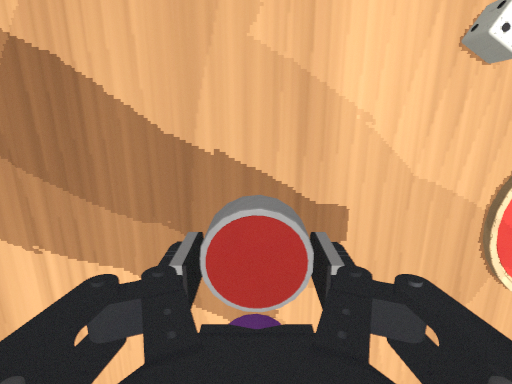

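The puck sits square between the pads, cap at about (257,262). The 10 N at closing suggests the fingertips touched the table, so later grasps go 3 mm higher. On to the red tray.

Call:
apply_moves --commands '[[[-1, 25, 0], [0, 0, 0], 50], [[-2, 60, 0], [0, 0, 0], 50], [[-3, 95, 0], [0, 0, 0], 50], [[-4, 130, 0], [0, 0, 0], 50], [[-5, 165, 0], [0, 0, 0], 50]]'

```text
clock: 4.42
eef_pos: [0.5754, -0.2289, 0.0579]
ee_rot: [2.221, 2.221, -0.0]
contact_force: [0.7, -0.9, -2.4]
finger_gap: 0.0543
finger_force: 43.2
```

Call:
apply_moves --commands '[[[0, 30, 0], [0, 0, 0], 50], [[0, 46, 0], [0, 0, 0], 50], [[0, 51, 0], [0, 0, 0], 50], [[0, 51, 0], [0, 0, 0], 50], [[0, 51, 0], [0, 0, 0], 50]]'

```text
clock: 4.83
eef_pos: [0.6238, -0.2288, 0.0575]
ee_rot: [-2.22, -2.22, 0.002]
contact_force: [-0.5, -0.3, -2.8]
finger_gap: 0.0542
finger_force: 43.2
```

```bash
python3 - <<'E'
from h import *
for i in range(4):
  c=env.calibration('wrist');im=env.snapshot('wrist');print(togo([.626,-.231,.025]))
cv2.imwrite('pics/w3.png',im[:,:,::-1])
for q in caps(im,c,'red',.065):print(*q)
for q in caps(im,c,'red',.005):print(*q)
E
```

```text
tcp [ 0.6235 -0.2289  0.0579] R [[0.0, 1.0, -0.002], [1.0, -0.0, 0.0], [0.0, -0.002, -1.0]] t 4.8833
[-2.1  2.6 32.8]
tcp [ 0.6235 -0.229   0.0581] R [[0.0, 1.0, -0.001], [1.0, -0.0, 0.0], [0.0, -0.001, -1.0]] t 4.9333
[-2.   2.6 33.1]
tcp [ 0.6236 -0.2291  0.0584] R [[0.001, 1.0, -0.001], [1.0, -0.001, 0.0], [0.0, -0.001, -1.0]] t 4.9833
[-1.9  2.4 33.4]
tcp [ 0.6238 -0.2292  0.0586] R [[0.001, 1.0, -0.0], [1.0, -0.001, -0.0], [-0.0, -0.0, -1.0]] t 5.0333
[-1.8  2.2 33.6]
[257. 255.] [ 623.  -229.4] [46. 47.]
[254. 201.] [ 625.  -206.2] [43. 72.]
[257. 255.] [ 622.9 -261.8] [69. 69.]
[254. 201.] [ 625.5 -227.3] [ 63. 107.]
```

Call:
apply_moves --commands '[[[-1, 2, 10], [0, 0, 0], 50], [[-1, 2, 20], [0, 0, 0], 50], [[-1, 2, 27], [0, 0, 0], 50], [[-1, 2, 30], [0, 0, 0], 50], [[-1, 2, 31], [0, 0, 0], 50]]'

```text
clock: 5.45
eef_pos: [0.626, -0.2298, 0.0258]
ee_rot: [-2.22, -2.22, 0.002]
contact_force: [0.0, 0.4, -3.1]
finger_gap: 0.0542
finger_force: 43.2
```

Call:
apply_moves --commands '[[[0, 0, 1], [0, 0, 0], 50], [[0, 0, 1], [0, 0, 0], 50], [[0, 0, 2], [0, 0, 0], 50], [[0, 0, 2], [0, 0, 0], 50], [[0, 0, 2], [0, 0, 0], 50]]'

```text
clock: 5.87
eef_pos: [0.6271, -0.2301, 0.0256]
ee_rot: [2.221, 2.221, 0.0]
contact_force: [-0.4, 0.1, -3.2]
finger_gap: 0.0542
finger_force: 43.2
```

Call:
apply_moves --commands '[[[0, 0, 1], [0, 0, 0], 50], [[0, 0, 1], [0, 0, 0], 50], [[0, 0, 2], [0, 0, 0], 50], [[0, 0, 2], [0, 0, 0], 50], [[0, 0, 2], [0, 0, 0], 50]]'

```text
clock: 6.28
eef_pos: [0.6271, -0.2301, 0.0254]
ee_rot: [2.22, 2.22, 0.001]
contact_force: [-6.1, 2.2, 13.8]
finger_gap: 0.0538
finger_force: 44.7
```

Contact felt, so back off 1 mm, open a little (the rim is close), then rise and open fully.

Call:
apply_moves --commands '[[[0, 0, -1], [0, 0, 0], 50], [[0, 0, -1], [0, 0, 0], 64], [[0, 0, -1], [0, 0, 0], 64], [[0, 0, -1], [0, 0, 0], 64], [[0, 0, -1], [0, 0, 0], 64]]'

```text
clock: 6.7
eef_pos: [0.627, -0.2301, 0.0243]
ee_rot: [2.221, 2.221, -0.0]
contact_force: [-0.6, -0.7, -0.9]
finger_gap: 0.064
finger_force: 0.0
```

Call:
apply_moves --commands '[[[0, 0, -5], [0, 0, 0], 66], [[0, 0, -15], [0, 0, 0], 66], [[0, 0, -40], [0, 0, 0], 70], [[0, 0, -80], [0, 0, 0], 85], [[0, 0, -110], [0, 0, 0], 85]]'

```text
clock: 7.12
eef_pos: [0.627, -0.2301, 0.1373]
ee_rot: [2.221, 2.221, 0.0]
contact_force: [1.6, -1.1, 0.0]
finger_gap: 0.0851
finger_force: 0.0
```

```bash
python3 - <<'E'
from h import *
for n in('scene','side'):
  c=env.calibration(n);im=env.snapshot(n)
  for col in('red','blue'):
   for z in (.03,.005):
    for q in caps(im,c,col,z):print(n,col,z,*q)
  if n=='side':cv2.imwrite('pics/s4.png',cv2.resize(im[140:300,150:400,::-1],None,fx=3,fy=3))
c=env.calibration('wrist');im=env.snapshot('wrist')
for z in (.03,.005):
    for q in caps(im,c,'red',z):print('wrist',z,*q)
print(togo([.444,.009,.13]))
E
```

```text
scene red 0.03 [217. 278.] [ 636.8 -236.4] [96. 97.]
scene red 0.005 [217. 278.] [ 626.2 -231.7] [ 99. 100.]
scene blue 0.03 [286. 225.] [634.4 -35.4] [95. 96.]
scene blue 0.03 [248. 168.] [445.1   7.2] [42. 44.]
scene blue 0.005 [286. 225.] [623.6 -24.2] [98. 99.]
scene blue 0.005 [248. 168.] [428.5  19.9] [44. 45.]
wrist 0.03 [251. 195.] [ 626.5 -231.6] [47. 47.]
wrist 0.03 [248. 198.] [ 624.1 -229.1] [81. 93.]
wrist 0.005 [251. 195.] [ 626.4 -238.6] [51. 52.]
wrist 0.005 [248. 198.] [ 623.7 -235.8] [ 89. 102.]
tcp [ 0.6287 -0.2307  0.1385] R [[0.0, 1.0, 0.006], [1.0, -0.0, -0.002], [-0.002, 0.006, -1.0]] t 7.2667
[ 239.7 -184.7    6.9]
```

View pics/s4.png

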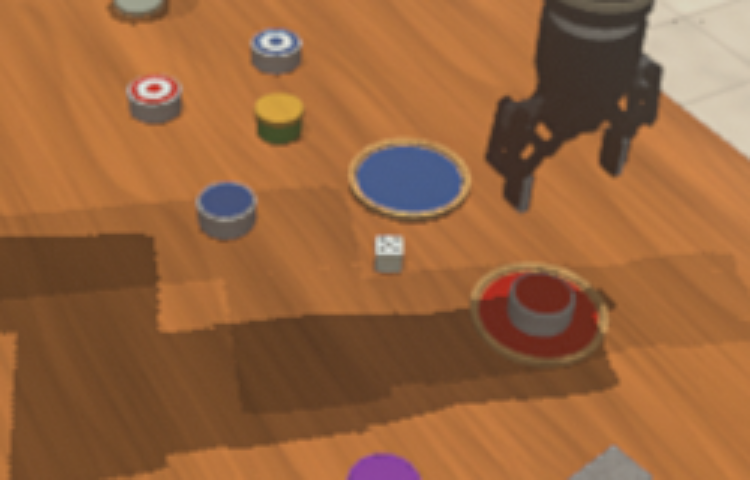

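The red puck sits flat in the middle of the red tray (crop pixel 540,300), measured at (626.5,-231.6). Next is blue plain.

Call:
apply_moves --commands '[[[30, -23, 0], [0, 0, 0], 85], [[60, -46, 0], [0, 0, 0], 85], [[90, -69, 0], [0, 0, 0], 85], [[120, -92, 0], [0, 0, 0], 85], [[150, -115, 0], [0, 0, 0], 85]]'

```text
clock: 7.68
eef_pos: [0.51, -0.0789, 0.1337]
ee_rot: [-2.221, -2.22, 0.001]
contact_force: [1.2, 0.8, 1.0]
finger_gap: 0.0851
finger_force: 0.0
```

Call:
apply_moves --commands '[[[30, -23, 0], [0, 0, 0], 85], [[60, -46, 0], [0, 0, 0], 85], [[80, -62, 0], [0, 0, 0], 85], [[89, -69, 0], [0, 0, 0], 85], [[89, -69, 0], [0, 0, 0], 85]]'

```text
clock: 8.1
eef_pos: [0.4412, 0.0103, 0.1342]
ee_rot: [-2.218, -2.223, 0.001]
contact_force: [0.6, 0.0, 0.8]
finger_gap: 0.0852
finger_force: 0.0
```

```bash
python3 - <<'E'
from h import *
c=env.calibration('wrist');im=env.snapshot('wrist')
for q in caps(im,c,'blue',.025):print('wrist',*q)
print(togo([.443,.009,.02]))
E
```

```text
wrist [451. 223.] [609.1 -16.1] [94. 94.]
wrist [259. 196.] [442.3   9.6] [47. 47.]
tcp [0.4427 0.0094 0.1344] R [[-0.002, 1.0, 0.0], [1.0, 0.002, -0.0], [-0.0, 0.0, -1.0]] t 8.15
[ -0.4   0.3 114.4]
```

Call:
apply_moves --commands '[[[0, 0, 35], [0, 0, 0], 85], [[0, 0, 70], [0, 0, 0], 85], [[0, 0, 98], [0, 0, 0], 85], [[0, 0, 108], [0, 0, 0], 85], [[0, 0, 112], [0, 0, 0], 85]]'

```text
clock: 8.57
eef_pos: [0.4424, 0.0079, 0.02]
ee_rot: [-2.221, -2.219, 0.004]
contact_force: [-0.0, -0.5, 0.4]
finger_gap: 0.0847
finger_force: 0.0
```

Call:
apply_moves --commands '[[[0, 0, 0], [0, 0, 0], 85], [[0, 0, 0], [0, 0, 0], 50], [[0, 0, 0], [0, 0, 0], 50], [[0, 0, 0], [0, 0, 0], 50], [[0, 0, 0], [0, 0, 0], 50]]'

```text
clock: 8.98
eef_pos: [0.444, 0.0087, 0.0236]
ee_rot: [2.22, 2.22, 0.002]
contact_force: [-0.1, -0.3, 4.7]
finger_gap: 0.0541
finger_force: 41.1
```

Call:
apply_moves --commands '[[[0, 0, 0], [0, 0, 0], 50], [[0, 0, -5], [0, 0, 0], 50], [[0, 0, -15], [0, 0, 0], 50], [[0, 0, -30], [0, 0, 0], 50], [[0, 0, -40], [0, 0, 0], 50]]'

```text
clock: 9.4
eef_pos: [0.4431, 0.009, 0.0638]
ee_rot: [2.221, 2.221, 0.001]
contact_force: [0.6, -0.4, -1.3]
finger_gap: 0.0538
finger_force: 43.3
```

```bash
python3 - <<'E'
from h import *
c=env.calibration('wrist');im=env.snapshot('wrist')
for q in caps(im,c,'blue',.065):print('wrist',*q)
print(togo([.625,-.025,.063]))
E
```

```text
wrist [256. 253.] [442.5   9.9] [48. 48.]
wrist [484. 259.] [559.1   6.1] [55. 67.]
tcp [0.4442 0.009  0.0653] R [[-0.0, 1.0, 0.003], [1.0, 0.0, 0.0], [0.0, 0.003, -1.0]] t 9.45
[-34.  180.8   2.9]
```

Call:
apply_moves --commands '[[[-4, 25, 0], [0, 0, 0], 50], [[-11, 60, 0], [0, 0, 0], 50], [[-18, 95, 0], [0, 0, 0], 50], [[-24, 130, 0], [0, 0, 0], 50], [[-30, 160, 0], [0, 0, 0], 50]]'

```text
clock: 9.87
eef_pos: [0.6052, -0.0214, 0.0625]
ee_rot: [2.221, 2.221, 0.001]
contact_force: [0.7, 0.5, -2.4]
finger_gap: 0.0539
finger_force: 43.4
```

Call:
apply_moves --commands '[[[-3, 16, 0], [0, 0, 0], 50], [[-4, 22, 0], [0, 0, 0], 50], [[-4, 22, 0], [0, 0, 0], 50], [[-4, 22, 10], [0, 0, 0], 50], [[-4, 22, 20], [0, 0, 0], 50]]'

```text
clock: 10.28
eef_pos: [0.6238, -0.0248, 0.0419]
ee_rot: [-2.221, -2.222, 0.0]
contact_force: [-0.2, 0.4, -3.0]
finger_gap: 0.0538
finger_force: 43.5
```

Call:
apply_moves --commands '[[[0, 0, 5], [0, 0, 0], 50], [[0, 0, 8], [0, 0, 0], 50], [[0, 0, 11], [0, 0, 0], 50], [[0, 0, 12], [0, 0, 0], 50], [[0, 0, 12], [0, 0, 0], 50]]'

```text
clock: 10.7
eef_pos: [0.6247, -0.025, 0.0302]
ee_rot: [-2.221, -2.221, 0.0]
contact_force: [-0.1, -0.7, -2.6]
finger_gap: 0.0536
finger_force: 43.4
```

```bash
python3 - <<'E'
from h import *
c=env.calibration('wrist');im=env.snapshot('wrist')
for q in caps(im,c,'blue',.033):print('wrist',*q)
print(togo([.625,-.025,.027]),env.observe()['contact_force'])
E
```

```text
wrist [256. 297.] [624.  -39.2] [29. 57.]
wrist [256. 253.] [624.1 -23.2] [47. 47.]
wrist [251. 186.] [623.8 -11.9] [83. 84.]
tcp [ 0.6249 -0.025   0.0305] R [[-0.0, 1.0, 0.0], [1.0, 0.0, -0.0], [-0.0, 0.0, -1.0]] t 10.75
[0.  0.1 3.5] [-0.08054178 -0.36514193 -2.40876574]
```

Well centred. Lowering the last millimetres.

Call:
apply_moves --commands '[[[0, 0, 1], [0, 0, 0], 50], [[0, 0, 1], [0, 0, 0], 50], [[0, 0, 2], [0, 0, 0], 50], [[0, 0, 2], [0, 0, 0], 50], [[0, 0, 2], [0, 0, 0], 50]]'

```text
clock: 11.17
eef_pos: [0.6251, -0.0251, 0.0287]
ee_rot: [2.221, 2.221, 0.001]
contact_force: [-1.1, 1.4, 1.5]
finger_gap: 0.0539
finger_force: 43.9
```

Call:
apply_moves --commands '[[[0, 0, 0.5], [0, 0, 0], 50], [[0, 0, 0.5], [0, 0, 0], 50], [[0, 0, 1], [0, 0, 0], 50], [[0, 0, 1], [0, 0, 0], 50], [[0, 0, 1], [0, 0, 0], 50]]'

```text
clock: 11.58
eef_pos: [0.6252, -0.0251, 0.0286]
ee_rot: [2.221, 2.221, 0.001]
contact_force: [-3.0, 0.5, 10.5]
finger_gap: 0.054
finger_force: 44.8
```

Call:
apply_moves --commands '[[[0, 0, -1], [0, 0, 0], 50], [[0, 0, -1], [0, 0, 0], 64], [[0, 0, -1], [0, 0, 0], 64], [[0, 0, -1], [0, 0, 0], 64], [[0, 0, -1], [0, 0, 0], 64]]'

```text
clock: 12.0
eef_pos: [0.625, -0.0251, 0.0282]
ee_rot: [2.221, 2.221, -0.0]
contact_force: [0.6, 0.5, -0.6]
finger_gap: 0.0641
finger_force: 0.0
```

Call:
apply_moves --commands '[[[0, 0, -5], [0, 0, 0], 66], [[0, 0, -15], [0, 0, 0], 66], [[0, 0, -40], [0, 0, 0], 70], [[0, 0, -80], [0, 0, 0], 85], [[0, 0, -105], [0, 0, 0], 85]]'

```text
clock: 12.42
eef_pos: [0.6255, -0.0251, 0.1371]
ee_rot: [2.22, 2.22, 0.002]
contact_force: [0.4, 0.6, 0.5]
finger_gap: 0.0847
finger_force: 0.0
```

```bash
python3 - <<'E'
from h import *
c=env.calibration('wrist');im=env.snapshot('wrist');cv2.imwrite('pics/w5.png',im[:,:,::-1])
for q in caps(im,c,'blue',.03):print('wrist',*q)
print(togo([.452,.204,.133]))
E
```

```text
wrist [254. 186.] [623.7 -17.8] [92. 92.]
tcp [ 0.6278 -0.0252  0.1419] R [[-0.0, 1.0, 0.009], [1.0, 0.0, -0.0], [-0.0, 0.009, -1.0]] t 12.4667
[ 229.2 -175.8    7.2]
```

View pics/w5.png

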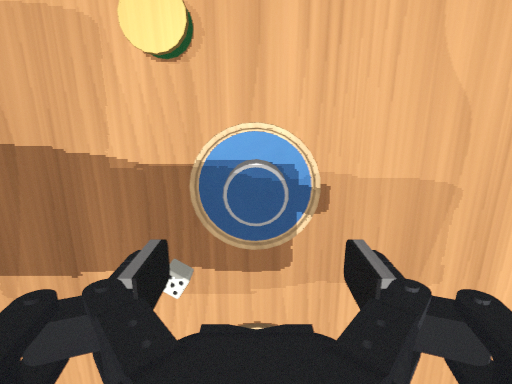

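The blue puck sits inside the blue tray, rim at (256,195) and tray at (256,187), tin top left. Going for red ringed.

Call:
apply_moves --commands '[[[30, -23, 0], [0, 0, 0], 85], [[60, -46, 0], [0, 0, 0], 85], [[90, -69, 0], [0, 0, 0], 85], [[120, -92, 0], [0, 0, 0], 85], [[150, -115, 0], [0, 0, 0], 85]]'

```text
clock: 12.88
eef_pos: [0.5089, 0.126, 0.1342]
ee_rot: [2.222, 2.22, 0.001]
contact_force: [-0.0, 0.1, 0.4]
finger_gap: 0.0849
finger_force: 0.0
```

Call:
apply_moves --commands '[[[30, -23, 0], [0, 0, 0], 85], [[55, -42, 0], [0, 0, 0], 85], [[72, -54, 0], [0, 0, 0], 85], [[79, -59, 0], [0, 0, 0], 85], [[79, -59, 0], [0, 0, 0], 85]]'

```text
clock: 13.3
eef_pos: [0.4502, 0.2053, 0.1341]
ee_rot: [2.218, 2.224, 0.001]
contact_force: [0.0, 0.6, 0.9]
finger_gap: 0.0849
finger_force: 0.0
```

```bash
python3 - <<'E'
from h import *
c=env.calibration('wrist');im=env.snapshot('wrist');cv2.imwrite('pics/w6.png',im[:,:,::-1])
for q in caps(im,c,'red',.025):print('wrist',*q);X=q[1]/1000
print(togo([.452,.204,.024]))
E
```

```text
wrist [258. 196.] [451.8 204.7] [47. 47.]
tcp [0.4511 0.2044 0.134 ] R [[-0.002, 1.0, 0.001], [1.0, 0.002, 0.0], [0.0, 0.001, -1.0]] t 13.35
[ -0.4   0.8 110. ]
```

View pics/w6.png

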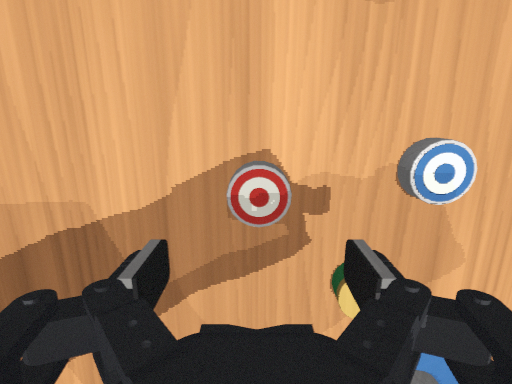

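Red ringed is at (259,195), as measured (451.8,204.7). The tin, at (345,290), is clear of the fingers.

Call:
apply_moves --commands '[[[0, 1, 35], [0, 0, 0], 85], [[0, 1, 70], [0, 0, 0], 85], [[0, 1, 96], [0, 0, 0], 85], [[0, 1, 106], [0, 0, 0], 85], [[0, 1, 110], [0, 0, 0], 85]]'

```text
clock: 13.77
eef_pos: [0.4516, 0.2022, 0.0213]
ee_rot: [-2.223, -2.219, 0.005]
contact_force: [-0.7, 0.5, 0.7]
finger_gap: 0.0847
finger_force: 0.0
```

Call:
apply_moves --commands '[[[0, 0, 0], [0, 0, 0], 85], [[0, 0, 0], [0, 0, 0], 50], [[0, 0, 0], [0, 0, 0], 50], [[0, 0, 0], [0, 0, 0], 50], [[0, 0, 0], [0, 0, 0], 50]]'

```text
clock: 14.18
eef_pos: [0.4528, 0.2041, 0.0249]
ee_rot: [2.221, 2.22, 0.003]
contact_force: [-1.1, -2.3, 8.0]
finger_gap: 0.0536
finger_force: 40.3
```

Call:
apply_moves --commands '[[[0, 0, 0], [0, 0, 0], 50], [[0, 0, -5], [0, 0, 0], 50], [[0, 0, -25], [0, 0, 0], 50], [[0, 0, -55], [0, 0, 0], 50], [[0, 0, -80], [0, 0, 0], 50]]'

```text
clock: 14.6
eef_pos: [0.4515, 0.2038, 0.1049]
ee_rot: [-2.221, -2.221, 0.001]
contact_force: [1.4, 0.4, -4.3]
finger_gap: 0.0531
finger_force: 43.8
```

```bash
python3 - <<'E'
from h import *
c=env.calibration('wrist');im=env.snapshot('wrist')
for q in caps(im,c,'red',.105):print('wrist',*q)
print(togo([.6265,-.2315,.105]))
E
```

```text
wrist [256. 252.] [450.9 204.6] [47. 48.]
tcp [0.4538 0.2048 0.1094] R [[-0.0, 1.0, 0.006], [1.0, 0.0, 0.002], [0.002, 0.006, -1.0]] t 14.65
[-436.4  172.6    4.3]
```

Call:
apply_moves --commands '[[[-20, 8, 0], [0, 0, 0], 50], [[-53, 21, 0], [0, 0, 0], 50], [[-88, 35, 0], [0, 0, 0], 50], [[-124, 50, 0], [0, 0, 0], 50], [[-160, 64, 0], [0, 0, 0], 50]]'

```text
clock: 15.07
eef_pos: [0.5163, 0.0425, 0.1038]
ee_rot: [2.22, 2.222, 0.001]
contact_force: [0.8, 1.2, -3.4]
finger_gap: 0.0534
finger_force: 43.8
```

Call:
apply_moves --commands '[[[-36, 14, 0], [0, 0, 0], 50], [[-72, 29, 0], [0, 0, 0], 50], [[-108, 43, 0], [0, 0, 0], 50], [[-140, 56, 0], [0, 0, 0], 50], [[-170, 68, 0], [0, 0, 0], 50]]'

```text
clock: 15.48
eef_pos: [0.5843, -0.1283, 0.1036]
ee_rot: [2.222, 2.221, 0.0]
contact_force: [0.0, 0.5, -3.2]
finger_gap: 0.0533
finger_force: 43.8
```

Call:
apply_moves --commands '[[[-30, 12, 0], [0, 0, 0], 50], [[-60, 24, 0], [0, 0, 0], 50], [[-85, 34, 0], [0, 0, 0], 50], [[-100, 40, 0], [0, 0, 0], 50], [[-106, 43, 0], [0, 0, 0], 50]]'

```text
clock: 15.9
eef_pos: [0.6274, -0.2347, 0.1031]
ee_rot: [2.223, 2.219, -0.001]
contact_force: [0.2, 0.1, -4.5]
finger_gap: 0.0535
finger_force: 43.8
```

Call:
apply_moves --commands '[[[0, 0, 0], [0, 0, 0], 50], [[0, 0, 0], [0, 0, 0], 50], [[0, 0, 15], [0, 0, 0], 50], [[0, 0, 30], [0, 0, 0], 50], [[0, 0, 30], [0, 0, 0], 50]]'

```text
clock: 16.32
eef_pos: [0.6249, -0.2299, 0.0708]
ee_rot: [-2.217, -2.22, 0.003]
contact_force: [-2.0, -0.0, -4.2]
finger_gap: 0.0534
finger_force: 43.8
```

```bash
python3 - <<'E'
from h import *
for i in range(3):
  c=env.calibration('wrist');im=env.snapshot('wrist')
  print(togo([.6265,-.2315,.0549]))
for z in(.07,.03):
  for q in caps(im,c,'red',z):print('wrist',z,*q)
cv2.imwrite('pics/w7.png',im[:,:,::-1])
E
```

```text
tcp [ 0.6254 -0.2302  0.0722] R [[-0.001, 1.0, -0.003], [1.0, 0.001, 0.001], [0.001, -0.003, -1.0]] t 16.3667
[-1.3  1.2 17.3]
tcp [ 0.6262 -0.2307  0.0733] R [[-0.001, 1.0, -0.001], [1.0, 0.001, 0.001], [0.001, -0.001, -1.0]] t 16.4167
[-0.8  0.3 18.4]
tcp [ 0.6269 -0.2311  0.0741] R [[-0.001, 1.0, 0.0], [1.0, 0.001, 0.0], [0.0, 0.0, -1.0]] t 16.4667
[-0.4 -0.4 19.2]
wrist 0.07 [255. 250.] [ 625.7 -231.5] [49. 49.]
wrist 0.07 [308. 205.] [ 649.4 -206.4] [18. 29.]
wrist 0.07 [217. 188.] [ 609.9 -198.9] [30. 49.]
wrist 0.03 [255. 250.] [ 625.6 -251.6] [63. 63.]
wrist 0.03 [308. 205.] [ 656.2 -219.2] [23. 39.]
wrist 0.03 [217. 188.] [ 605.2 -209.1] [38. 64.]
```

View pics/w7.png

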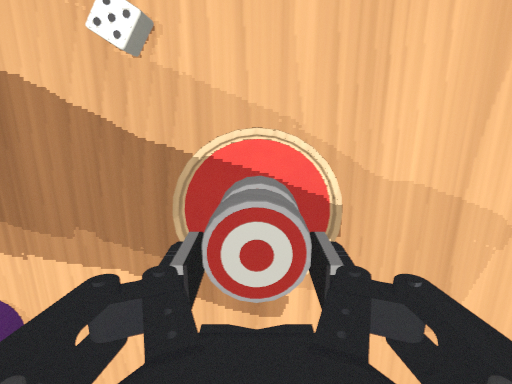

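The ringed puck at (257,253) hangs level and centred over the plain one. Lowering it.

Call:
apply_moves --commands '[[[0, 0, 6], [0, 0, 0], 50], [[0, 0, 11], [0, 0, 0], 50], [[0, 0, 14], [0, 0, 0], 50], [[0, 0, 16], [0, 0, 0], 50], [[0, 0, 16], [0, 0, 0], 50]]'

```text
clock: 16.88
eef_pos: [0.6265, -0.232, 0.0567]
ee_rot: [-2.221, -2.221, 0.001]
contact_force: [0.0, 0.7, -3.8]
finger_gap: 0.0534
finger_force: 43.8
```

Call:
apply_moves --commands '[[[0, 0, 0.5], [0, 0, 0], 50], [[0, 0, 1], [0, 0, 0], 50], [[0, 0, 1.5], [0, 0, 0], 50], [[0, 0, 2], [0, 0, 0], 50], [[0, 0, 2], [0, 0, 0], 50]]'

```text
clock: 17.3
eef_pos: [0.6269, -0.2321, 0.0553]
ee_rot: [-2.221, -2.221, 0.0]
contact_force: [0.5, 0.4, -3.9]
finger_gap: 0.0534
finger_force: 43.8
```

Call:
apply_moves --commands '[[[0, 0, 0.5], [0, 0, 0], 50], [[0, 0, 0.5], [0, 0, 0], 50], [[0, 0, 1], [0, 0, 0], 50], [[0, 0, 1], [0, 0, 0], 50], [[0, 0, 1], [0, 0, 0], 50]]'

```text
clock: 17.72
eef_pos: [0.627, -0.2321, 0.055]
ee_rot: [2.221, 2.221, 0.0]
contact_force: [-3.2, 0.6, 5.9]
finger_gap: 0.0536
finger_force: 44.8
```

Call:
apply_moves --commands '[[[0, 0, -0.5], [0, 0, 0], 50], [[0, 0, -0.5], [0, 0, 0], 66], [[0, 0, -0.5], [0, 0, 0], 66], [[0, 0, -0.5], [0, 0, 0], 68], [[0, 0, -0.5], [0, 0, 0], 68]]'

```text
clock: 18.13
eef_pos: [0.6271, -0.2321, 0.0548]
ee_rot: [2.221, 2.221, 0.0]
contact_force: [0.5, 0.2, 0.1]
finger_gap: 0.0679
finger_force: 0.0
```

Call:
apply_moves --commands '[[[0, 0, -5], [0, 0, 0], 68], [[0, 0, -15], [0, 0, 0], 70], [[0, 0, -40], [0, 0, 0], 75], [[0, 0, -70], [0, 0, 0], 85], [[0, 0, -85], [0, 0, 0], 85]]'

```text
clock: 18.55
eef_pos: [0.628, -0.2325, 0.1441]
ee_rot: [2.219, 2.219, 0.003]
contact_force: [0.2, 1.1, 0.8]
finger_gap: 0.0852
finger_force: 0.0
```

```bash
python3 - <<'E'
from h import *
c=env.calibration('wrist');im=env.snapshot('wrist')
for z in(.055,.005):
  for q in caps(im,c,'red',z):print('wrist',z,*q)
cv2.imwrite('pics/w8.png',im[:,:,::-1])
im=env.snapshot('side');cv2.imwrite('pics/s8.png',cv2.resize(im[140:300,150:400,::-1],None,fx=3,fy=3))
print(togo([.604,.222,.14]))
E
```

```text
wrist 0.055 [254. 200.] [ 626.3 -231.4] [47. 47.]
wrist 0.055 [250. 199.] [ 624.6 -223.9] [71. 84.]
wrist 0.005 [254. 200.] [ 626.1 -246.4] [57. 58.]
wrist 0.005 [250. 199.] [ 623.7 -237.3] [ 86. 103.]
tcp [ 0.6288 -0.2328  0.1445] R [[0.0, 1.0, 0.006], [1.0, -0.0, -0.002], [-0.002, 0.006, -1.0]] t 18.65
[454.8 -24.9   3.2]
```

View pics/s8.png

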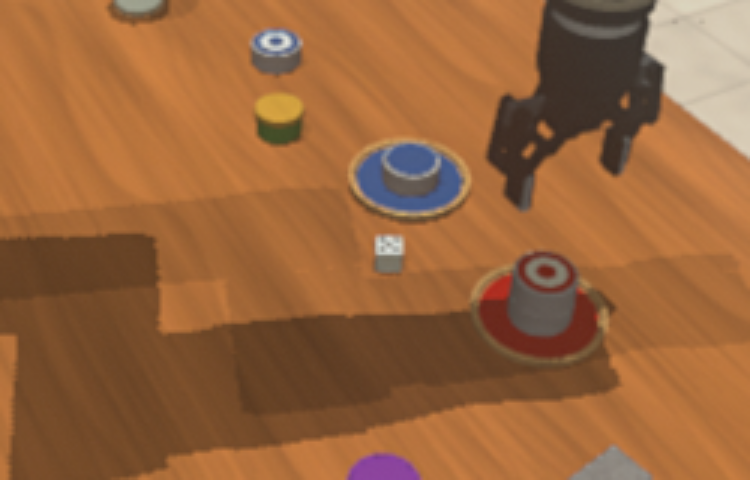

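The red stack stands straight (crop pixel 543,295), ringed puck at (626.3,-231.4). Last is blue ringed.

Call:
apply_moves --commands '[[[36, -2, 0], [0, 0, 0], 85], [[72, -4, 0], [0, 0, 0], 85], [[108, -6, 0], [0, 0, 0], 85], [[144, -8, 0], [0, 0, 0], 85], [[180, -10, 0], [0, 0, 0], 85]]'

```text
clock: 19.07
eef_pos: [0.6163, -0.0506, 0.1396]
ee_rot: [-2.222, -2.221, 0.001]
contact_force: [0.9, -0.1, 0.4]
finger_gap: 0.0851
finger_force: 0.0
```

Call:
apply_moves --commands '[[[36, -2, 0], [0, 0, 0], 85], [[72, -4, 0], [0, 0, 0], 85], [[108, -6, 0], [0, 0, 0], 85], [[144, -8, 0], [0, 0, 0], 85], [[175, -9, 0], [0, 0, 0], 85]]'

```text
clock: 19.48
eef_pos: [0.6071, 0.1252, 0.1396]
ee_rot: [-2.22, -2.222, 0.001]
contact_force: [-0.4, -0.4, -0.3]
finger_gap: 0.0852
finger_force: 0.0
```

Call:
apply_moves --commands '[[[35, -2, 0], [0, 0, 0], 85], [[65, -3, 0], [0, 0, 0], 85], [[87, -4, 0], [0, 0, 0], 85], [[99, -4, 0], [0, 0, 0], 85], [[99, -4, 0], [0, 0, 0], 85]]'

```text
clock: 19.9
eef_pos: [0.6035, 0.2242, 0.1394]
ee_rot: [-2.218, -2.224, 0.0]
contact_force: [-1.2, -0.3, -1.4]
finger_gap: 0.0848
finger_force: 0.0
```

```bash
python3 - <<'E'
from h import *
for i in range(2):
  c=env.calibration('wrist');im=env.snapshot('wrist')
  print(togo([.604,.222,.024]))
for q in caps(im,c,'blue',.025):print('wrist',*q)
E
```

```text
tcp [0.6036 0.2226 0.1394] R [[-0.002, 1.0, -0.001], [1.0, 0.002, -0.001], [-0.001, -0.001, -1.0]] t 19.95
[ -0.5   0.4 115.4]
tcp [0.6037 0.2215 0.1395] R [[-0.001, 1.0, -0.001], [1.0, 0.001, -0.001], [-0.001, -0.001, -1.0]] t 20.0
[  0.5   0.3 115.5]
wrist [259. 190.] [605.4 225.4] [47. 47.]
```

Call:
apply_moves --commands '[[[2, 1, 35], [0, 0, 0], 85], [[2, 1, 70], [0, 0, 0], 85], [[2, 1, 100], [0, 0, 0], 85], [[2, 1, 111], [0, 0, 0], 85], [[2, 1, 115], [0, 0, 0], 85]]'

```text
clock: 20.42
eef_pos: [0.6036, 0.2219, 0.0226]
ee_rot: [-2.222, -2.218, 0.007]
contact_force: [-0.7, -0.2, -0.6]
finger_gap: 0.0846
finger_force: 0.0
```

Call:
apply_moves --commands '[[[0, 0, 0], [0, 0, 0], 85], [[0, 0, 0], [0, 0, 0], 50], [[0, 0, 0], [0, 0, 0], 50], [[0, 0, 0], [0, 0, 0], 50], [[0, 0, 0], [0, 0, 0], 50]]'

```text
clock: 20.83
eef_pos: [0.606, 0.2241, 0.0273]
ee_rot: [2.22, 2.22, 0.004]
contact_force: [-2.3, -2.4, 8.6]
finger_gap: 0.0533
finger_force: 40.4
```

Call:
apply_moves --commands '[[[0, 0, 0], [0, 0, 0], 50], [[0, 0, -5], [0, 0, 0], 50], [[0, 0, -25], [0, 0, 0], 50], [[0, 0, -55], [0, 0, 0], 50], [[0, 0, -80], [0, 0, 0], 50]]'

```text
clock: 21.25
eef_pos: [0.6047, 0.224, 0.1065]
ee_rot: [-2.221, -2.222, 0.0]
contact_force: [1.7, 0.3, -2.4]
finger_gap: 0.0527
finger_force: 43.0
```

```bash
python3 - <<'E'
from h import *
for i in range(3):
  c=env.calibration('wrist');im=env.snapshot('wrist')
  print(togo([.6245,-.0245,.104]))
for q in caps(im,c,'blue',.105):print('wrist',*q)
# blue plain rim from earlier picture scene: grey ring centre on tray
im=env.snapshot('scene');c=env.calibration('scene');cv2.imwrite('pics/c9.png',cv2.resize(im[190:270,230:350,::-1],None,fx=5,fy=5,interpolation=cv2.INTER_CUBIC))
for q in caps(im,c,'blue',.005):print('scene',*q)
E
```

```text
tcp [0.6071 0.2248 0.1121] R [[-0.0, 1.0, 0.007], [1.0, 0.0, 0.003], [0.003, 0.007, -1.0]] t 21.3
[-249.4   17.3    7.6]
tcp [0.6074 0.2249 0.1101] R [[-0.0, 1.0, 0.007], [1.0, 0.0, 0.003], [0.003, 0.007, -1.0]] t 21.35
[-249.5   17.1    5.5]
tcp [0.6063 0.2245 0.1076] R [[-0.0, 1.0, 0.005], [1.0, 0.0, 0.002], [0.002, 0.005, -1.0]] t 21.4
[-249.    18.1    3.3]
wrist [256. 249.] [606.8 225.1] [49. 49.]
scene [286. 225.] [623.6 -24.2] [98. 99.]
```

View pics/c9.png

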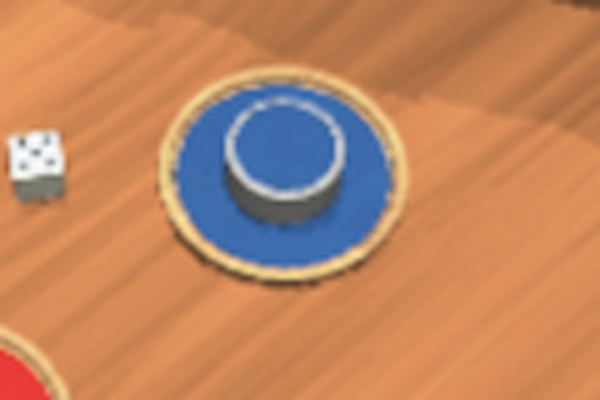

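The plain blue rim's centre is at crop (286,147), scene pixel (286.7,219). The die is undisturbed.

Call:
apply_moves --commands '[[[-20, 2, 0], [0, 0, 0], 50], [[-55, 4, 0], [0, 0, 0], 50], [[-90, 7, 0], [0, 0, 0], 50], [[-125, 9, 0], [0, 0, 0], 50], [[-160, 12, 0], [0, 0, 0], 50]]'

```text
clock: 21.87
eef_pos: [0.6156, 0.0625, 0.1031]
ee_rot: [-2.219, -2.221, 0.004]
contact_force: [0.2, 0.1, -2.8]
finger_gap: 0.0529
finger_force: 43.0
```

Call:
apply_moves --commands '[[[-30, 2, 0], [0, 0, 0], 50], [[-60, 4, 0], [0, 0, 0], 50], [[-80, 6, 0], [0, 0, 0], 50], [[-89, 7, 0], [0, 0, 0], 50], [[-89, 7, 0], [0, 0, 0], 50]]'

```text
clock: 22.28
eef_pos: [0.6232, -0.027, 0.1034]
ee_rot: [-2.223, -2.218, 0.003]
contact_force: [0.0, -0.2, -2.2]
finger_gap: 0.0534
finger_force: 43.0
```

Call:
apply_moves --commands '[[[0, 0, 0], [0, 0, 0], 50], [[0, 0, 0], [0, 0, 0], 50], [[0, 0, 15], [0, 0, 0], 50], [[0, 0, 30], [0, 0, 0], 50], [[0, 0, 30], [0, 0, 0], 50]]'

```text
clock: 22.7
eef_pos: [0.6221, -0.0234, 0.0721]
ee_rot: [-2.217, -2.221, 0.004]
contact_force: [-0.6, 0.1, -3.2]
finger_gap: 0.0533
finger_force: 43.1
```

```bash
python3 - <<'E'
from h import *
B=ray(env.calibration('scene'),(286.7,219),.03);print('blue plain',B)
for i in range(4):
  c=env.calibration('wrist');im=env.snapshot('wrist')
  print(togo([B[0],B[1],.057]))
for q in caps(im,c,'blue',.073):print('wrist',*q)
cv2.imwrite('pics/w10.png',im[:,:,::-1])
E
```

```text
blue plain [ 0.62464955 -0.02436383  0.03      ]
tcp [ 0.6226 -0.0236  0.0734] R [[-0.002, 1.0, -0.003], [1.0, 0.002, 0.0], [0.0, -0.003, -1.0]] t 22.75
[-0.7  2.1 16.4]
tcp [ 0.6234 -0.0239  0.0745] R [[-0.001, 1.0, -0.002], [1.0, 0.001, 0.0], [0.0, -0.002, -1.0]] t 22.8
[-0.5  1.3 17.5]
tcp [ 0.624  -0.0241  0.0752] R [[-0.001, 1.0, -0.0], [1.0, 0.001, -0.0], [-0.0, -0.0, -1.0]] t 22.85
[-0.2  0.7 18.2]
tcp [ 0.6244 -0.0243  0.0756] R [[-0.001, 1.0, 0.001], [1.0, 0.001, -0.0], [-0.0, 0.001, -1.0]] t 22.9
[-0.1  0.3 18.6]
wrist [256. 249.] [623.4 -22.6] [48. 48.]
wrist [257. 184.] [6.235e+02 6.000e-01] [63. 67.]
```

View pics/w10.png

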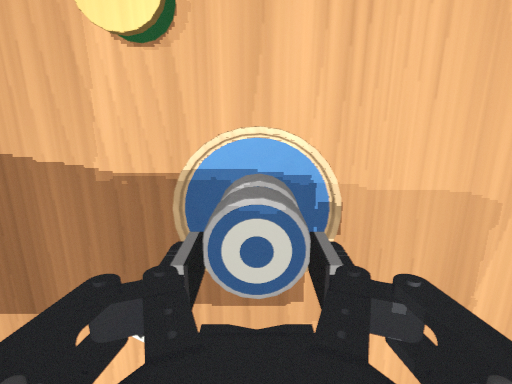

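The ringed blue puck at (256,250) is centred over the plain one. Lowering by 15 mm, then in small steps.

Call:
apply_moves --commands '[[[-1, 0, 6], [0, 0, 0], 50], [[-1, 0, 11], [0, 0, 0], 50], [[-1, 0, 13], [0, 0, 0], 50], [[-1, 0, 15], [0, 0, 0], 50], [[-1, 0, 15], [0, 0, 0], 50]]'

```text
clock: 23.32
eef_pos: [0.6236, -0.0262, 0.0593]
ee_rot: [-2.221, -2.221, 0.001]
contact_force: [-0.8, 0.8, -2.3]
finger_gap: 0.053
finger_force: 43.1
```

Call:
apply_moves --commands '[[[0, 0, 0.5], [0, 0, 0], 50], [[0, 0, 1], [0, 0, 0], 50], [[0, 0, 1.5], [0, 0, 0], 50], [[0, 0, 2], [0, 0, 0], 50], [[0, 0, 2], [0, 0, 0], 50]]'

```text
clock: 23.73
eef_pos: [0.6239, -0.0261, 0.0578]
ee_rot: [2.221, 2.221, -0.0]
contact_force: [0.9, 0.1, -2.5]
finger_gap: 0.0531
finger_force: 43.1
```

Call:
apply_moves --commands '[[[0, 0, 0.5], [0, 0, 0], 50], [[0, 0, 0.5], [0, 0, 0], 50], [[0, 0, 1], [0, 0, 0], 50], [[0, 0, 1], [0, 0, 0], 50], [[0, 0, 1], [0, 0, 0], 50]]'

```text
clock: 24.15
eef_pos: [0.624, -0.0261, 0.0574]
ee_rot: [2.221, 2.221, 0.001]
contact_force: [-1.6, -0.9, 5.1]
finger_gap: 0.0528
finger_force: 43.9
```

Call:
apply_moves --commands '[[[0, 0, -0.5], [0, 0, 0], 50], [[0, 0, -0.5], [0, 0, 0], 66], [[0, 0, -0.5], [0, 0, 0], 66], [[0, 0, -0.5], [0, 0, 0], 68], [[0, 0, -0.5], [0, 0, 0], 68]]'

```text
clock: 24.57
eef_pos: [0.624, -0.026, 0.0572]
ee_rot: [2.221, 2.221, -0.0]
contact_force: [-0.3, -0.1, -0.2]
finger_gap: 0.0681
finger_force: 0.0
```

Call:
apply_moves --commands '[[[0, 0, -5], [0, 0, 0], 68], [[0, 0, -15], [0, 0, 0], 70], [[0, 0, -40], [0, 0, 0], 75], [[0, 0, -70], [0, 0, 0], 85], [[0, 0, -85], [0, 0, 0], 85]]'

```text
clock: 24.98
eef_pos: [0.625, -0.0261, 0.1464]
ee_rot: [2.219, 2.219, 0.004]
contact_force: [1.3, 0.7, 0.9]
finger_gap: 0.085
finger_force: 0.0
```

Call:
apply_moves --commands '[[[0, 0, -20], [0, 0, 0], 85], [[0, 0, -40], [0, 0, 0], 85], [[0, 0, -40], [0, 0, 0], 85], [[0, 0, -40], [0, 0, 0], 85], [[0, 0, -40], [0, 0, 0], 85]]'

```text
clock: 25.4
eef_pos: [0.6237, -0.0261, 0.1824]
ee_rot: [2.221, 2.221, -0.0]
contact_force: [0.2, 0.7, 0.4]
finger_gap: 0.085
finger_force: 0.0
```

```bash
python3 - <<'E'
from h import *
c=env.calibration('wrist');im=env.snapshot('wrist')
for col in('red','blue'):
  for q in caps(im,c,col,.055):print('wrist',*q)
im=env.snapshot('side');cv2.imwrite('pics/s11.png',cv2.resize(im[120:300,130:400,::-1],None,fx=2.8,fy=2.8))
E
```

```text
wrist [256. 175.] [623.6 -13.5] [85. 85.]
```

View pics/s11.png

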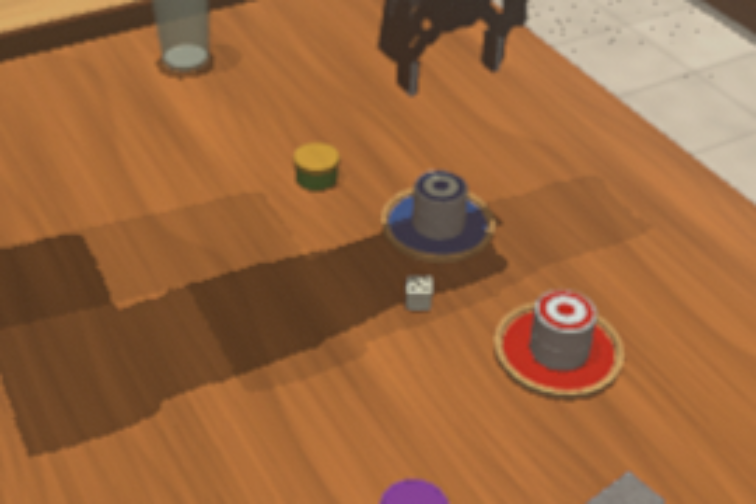

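Both stacks stand straight in their trays (blue at crop 440,205, red at 563,330), the bystanders are where they were and the gripper is clear.

```bash
python3 -c "
from station import env
print(env.sign_off())"
```

```text
the job is handed in; nothing more can be done
None
```

All four pucks are dealt in the order you gave, each ringed puck centred on the plain one of its colour. The die, tin and glass stayed put in the last picture and the brush was never approached; I handed the job in at about 25 s, and the hand-in call returned no verdict.

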